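# Find the soft spring rest by a gentle press, then load both rests

### The job

The two spring rests look alike, but one is soft and one is stiff: press the red button on the left rest's leaf with about 5 N for half a second, then likewise the right one, never with more than 15 N, and see which leaf gives more. Then take the thin glass dish with a light grip (squeezed by more than 40 N it breaks), set it gently in the middle of the soft rest's platform, and set the brass weight gently in the middle of the stiff rest's platform. Leave the brown bottle and the glass flask beside the work where they are.

Things in the scene. Friction and masses are not known exactly. Their poses are not given: they have to be found in the camera images.
- rest_a: fixed leaf-spring rest, one of two that look alike: grey foot plate 200 x 70 x 8 mm; at its far end (own +x) an aluminium clamp block, 60 mm high, holds a thin steel leaf that reaches towards own -x to a round platform at its free end. Origin: centre of the foot plate's underside. Which rest is soft cannot be seen, and it may stand left or right
- rest_b: fixed leaf-spring rest, one of two that look alike: grey foot plate 200 x 70 x 8 mm; at its far end (own +x) an aluminium clamp block, 60 mm high, holds a thin steel leaf that reaches towards own -x to a round platform at its free end. Origin: centre of the foot plate's underside. Which rest is soft cannot be seen, and it may stand left or right
- rest_a_press (a point): centre of the top of rest_a's red button (rest part rest_a_leaf_c2: plain disc 20 mm in diameter, 5 mm high, on the leaf half-way between clamp and platform; no switch), 56 mm above the worktop when unloaded; sinks with the leaf
- rest_b_press (a point): centre of the top of rest_b's red button (rest part rest_b_leaf_c2: plain disc 20 mm in diameter, 5 mm high, on the leaf half-way between clamp and platform; no switch), 56 mm above the worktop when unloaded; sinks with the leaf
- rest_a_leaf: sprung leaf of rest_a, 20 mm wide, with platform 120 mm and button 60 mm from its root; turns about its root. Origin: its root at the clamp, 50 mm above the worktop; x away from the platform, z up. Of the two leaves one is soft (5 N on the button sinks it about 6 mm), one stiff (about 2 mm)
- rest_b_leaf: sprung leaf of rest_b, 20 mm wide, with platform 120 mm and button 60 mm from its root; turns about its root. Origin: its root at the clamp, 50 mm above the worktop; x away from the platform, z up. Of the two leaves one is soft (5 N on the button sinks it about 6 mm), one stiff (about 2 mm)
- rest_a_platform (a point): centre of the top of rest_a's round platform (64 mm diameter), 58 mm above the worktop when unloaded; sinks and tilts a little with the leaf; z up
- rest_b_platform (a point): centre of the top of rest_b's round platform (64 mm diameter), 58 mm above the worktop when unloaded; sinks and tilts a little with the leaf; z up
- dish_mid (a point): centre of the thin clear glass petri dish, 60 mm in diameter, 14 mm high (this point is 7 mm above its underside), about 30 g, shallow and round; grasp across its outside
- dish: the same glass dish; origin: centre of its underside, z up
- weight_mid (a point): centre of the brass weight, 25 mm in diameter, 37 mm high (this point is 18.5 mm above its underside), about 100 g, upright cylinder with a narrower knob on top; grasp the cylinder low down
- weight: the same brass weight; origin: centre of its underside, z up
- bottle: brown glass bottle with white cap, 36 mm in diameter, 101 mm high, in front, beside the balance and near the left rest; bystander, to be left where it is. Origin: centre of its underside, z up
- flask: conical clear glass flask, 56 mm in diameter, 120 mm high, to the right of the right rest; bystander, to be left where it is. Origin: centre of its underside, z up

How it is judged:
On the way, in this order (a step that is already met when the one before it is completed fails the run):
1. the left rest's red button is pressed with 2.5 to 9 N for 0.3 s (((world y of rest_a above 0.2 m and contact force between the fingers and rest_a_leaf_c2 between 2.5 and 9 N) or (world y of rest_b above 0.2 m and contact force between the fingers and rest_b_leaf_c2 between 2.5 and 9 N))), for 0.3 s.
2. then the right rest's red button is pressed with 2.5 to 9 N for 0.3 s (((world y of rest_a below 0.2 m and contact force between the fingers and rest_a_leaf_c2 between 2.5 and 9 N) or (world y of rest_b below 0.2 m and contact force between the fingers and rest_b_leaf_c2 between 2.5 and 9 N))), for 0.3 s.
3. after both presses, the dish or the weight is set on its rest and released (((horizontal distance between dish_mid and rest_a_platform below 0.018 m and z of dish_mid in the frame of rest_a_platform between 0.002 and 0.012 m and angle between dish's own z axis and vertical below 0.15 rad and linear speed of dish below 0.02 m/s and contact force between dish and rest_a_leaf above 0.05 N and contact force between the fingers and dish below 0.05 N) or (horizontal distance between weight_mid and rest_b_platform below 0.018 m and z of weight_mid in the frame of rest_b_platform between 0.0135 and 0.0235 m and angle between weight's own z axis and vertical below 0.15 rad and linear speed of weight below 0.02 m/s and contact force between weight and rest_b_leaf above 0.05 N and contact force between the fingers and weight below 0.05 N))), for 0.2 s.
At the end, for the whole second after the job is handed in: The glass dish lies flat on the platform of the softer rest and the brass weight stands upright on the platform of the stiffer rest, each within 18 mm of the platform's centre, touching it (height within 5 mm), tilted less than 0.15 rad, released and at rest (horizontal distance between dish_mid and rest_a_platform below 0.018 m and z of dish_mid in the frame of rest_a_platform between 0.002 and 0.012 m and angle between each of dish, weight's own z axis and vertical below 0.15 rad and linear speed of each of dish, weight below 0.02 m/s and contact force between dish and rest_a_leaf above 0.05 N and contact force between the fingers and dish below 0.05 N and horizontal distance between weight_mid and rest_b_platform below 0.018 m and z of weight_mid in the frame of rest_b_platform between 0.0135 and 0.0235 m and contact force between weight and rest_b_leaf above 0.05 N and contact force between the fingers and weight below 0.05 N).
It fails at once if more than 15 N from the robot on a spring leaf, its button or its platform (contact force between any of the fingers, the arm and rest_a_leaf above 15 N or contact force between any of the fingers, the arm and rest_b_leaf above 15 N).
It fails at once if the glass dish squeezed by more than about 40 N (85 N summed over both fingers) (contact force between the fingers and dish above 85 N).
It fails at once if the dish or the weight brought down on a rest with more than 10 N (contact force between any of dish, weight and rest_a_leaf above 10 N or contact force between any of dish, weight and rest_b_leaf above 10 N).
It fails at once if the dish tipped over 0.6 rad (angle between dish's own z axis and vertical above 0.6 rad).
It fails at once if a bystander (bottle, flask) moved more than 20 mm (distance of any of bottle, flask from where it was at the start of the episode above 0.02 m).
It also fails if it takes over 72 s, if anything falls off the work surface, if the arm or the gripper's body presses on something with over 40 N, if the wrist force passes 120 N, or if a joint passes its speed limit or range.

### The arm

A 7-joint arm with a two-finger parallel gripper is mounted at the origin on a cart in front of the work surface, level with it; the furniture and walls round the work are solid. World frame = base frame: x ahead of the robot, y to its left, z up, the work surface at z = 0. Lengths are in m, angles in rad, forces in N, time in s.
With the tool pointing down it reaches from about 0.425 to 0.925 m from the base axis. Payload 6.8 kg.
Tool frame: the origin (TCP) lies on the centre line of the jaws, within the pads' length; the fingertips stand 8 mm ahead of it and the grasp point (between the pads) lies 11 mm behind it (bot.tips_ahead is the distance from the TCP to the fingertips, in m); z points along the fingers, y is the line along which they close (so a half turn about z gives the same grasp; the last joint's range is limited). The gripper opens to 85 mm and grips with 20 to 120 N. Pads are 22 mm wide; open, the fingers measure 114 mm over their backs; the gripper's body (76 mm by 85 mm) begins 54 mm behind the grasp point. The pads swing forward as they close: fully open they stand 13 mm farther back than shut.
Start: joints at [-1.404, 0.477, 0.022, 1.555, -0.011, 1.109, -0.083], TCP at [0.183, 0.65, 0.239] pointing down, gripper open.
Joint ranges: [-2.96, 2.96], [-0.34, 2.1], [-1.41, 1.46], [0.24, 2.44], [-1.37, 4.51], [0.17, 1.92], [-2.96, 2.96]. Speed limits (rad/s): [2.39, 2.39, 3.14, 3.14, 3.14, 3.14, 3.14].

### API

Orientations are given as a unit quaternion [w, x, y, z].
In Python, from station import bot gives the robot as it stands.
- The arm moves only by the tool send_rows, never from a script. Its argument "deltas" is text: rows parted by semicolons, each of 4 numbers parted by spaces: the shift along the tool's x, y, z in m, then the turn about the tool's z in degrees. In form: x y z spin; .... A call has 1 to 5 rows; each row is the pose to reach, as a shift and turn from the pose commanded when the call began, along the tool's axes at that moment; what a row does not reach only later rows make up. A row lasts 1/10 s, in which the tool goes at most 50 mm and 8.59 degrees, less where a joint would pass 70% of its speed; a pose out of reach is approached as far as the arm can. A call with a gripper value outside its range is refused whole. "claw" is the opening, from 0 (shut) to 1 (fully open), set as the call begins (left out, the last holds). The fingers move at their own pace and stop on an object; "force" is the grip in N (left out, the last holds). Time passes only in rows, so rows that repeat a pose let the fingers close. It gives the time, the measured TCP pose, the force, the opening and the grip force at its end, in the units of the state.
- bot.get_obs(): the state, without advancing time (a new reading comes with each control period).
- bot.read_camera(name): name is "side" or "top"; returns a dict with "img" (420x560x3 uint8, red, green, blue), "depth" (420x560 float32, m along the optical axis (not along the pixel's ray), 0 where there is no reading), "fx", "fy", "cx", "cy" (pixels), "dist_coeffs" ([k1, k2, p1, p2, k3] as OpenCV has them; the pictures are not rectified), "camera_from_world" (4x4, takes a point from world to camera coordinates). Camera axes: x right, y up, looking along -z (the intrinsics and any distortion apply to the point x, -y, -z); pixel columns grow to the right and rows downward; lengths in m; the calibration is good to about 2 mm. A picture is of the moment at which its call begins.
- bot.hand_in(): hands the job in; it is judged then, once.
Trained networks look in a picture, given as the dict that the camera call returned (one of the last four; its "shot" number tells which), for a name from the list of things; names that differ only in an ending like _2 or _b are one class to them, and where a whole thing is asked for, a point or a joint stands for the part that bears it (a point fixed in the world has none). Each returns a list of dicts, best first, with "confidence" (0 to 1); they miss things now and then, are a little off and sometimes report something else, mostly with a low value. They report only what shows in the picture. A call takes as long as a camera call.
- bot.masks_of(picture, query): "mask" (420x560 bool, what is visible of it).
- bot.landmark_of(picture, query): "xyz" ([x, y, z] in m, in world coordinates, good to about 4 mm: a listed point, or the origin of a listed thing).
The state is a dict: "t": time; "q": joint angles; "joint_vel": joint speeds; "joint_torque": joint torques, N m; "eef_pos": TCP position; "tool_rot": TCP orientation; "contact_force": force on the tool from outside, world axes, zero at the start; "torque": the same for the moment, N m; "gripper_width": opening from 0.0 (shut) to 1.0 (fully open); "grasp_force": force on a finger pad.
Only numpy, scipy, OpenCV 4.12 (cv2) and the standard library are available. Lean on these libraries where they do the work, as an engineer would, in place of code of your own. Each camera call takes 0.05 s, during which the arm holds its last target. There are 200 camera calls.

## Working session

There is one attempt and no reset: what is moved stays moved. The work goes in short steps, Python scripts to look and compute and a tool call to move; the robot and the scene stay as the last step left them, time stands still between calls to the robot, and variables do not carry over. Pictures are saved under pics/ and viewed, at most 10 in all, crops included, and the job is handed in when it is done.

Besides the shell and the picture viewer there is one more tool, called after "Emit:" as a command line: name --argument value ..., lists and objects as JSON in quotes. send_rows: Moves the arm, as the interface text tells. Its arguments: {"type":"object","properties":{"deltas":{"type":"string"},"claw":{"type":"number"},"force":{"type":"number"}},"required":["deltas"]}

```bash
mkdir -p pics; cat > h.py <<'E'
import numpy as np, cv2
from station import bot
def shot(n,f=None):
    p=bot.read_camera(n)
    if f: cv2.imwrite('pics/'+f,p['img'][:,:,::-1])
    return p
def cloud(p,mask):
    v,u=np.nonzero(mask&(p['depth']>0)); d=p['depth'][v,u]
    K=np.array([[p['fx'],0,p['cx']],[0,p['fy'],p['cy']],[0,0,1.]])
    n=cv2.undistortPoints(np.stack([u,v],1).astype(np.float64)[:,None],K,np.array(p['dist_coeffs']))[:,0]
    c=np.stack([n[:,0]*d,-n[:,1]*d,-d,np.ones_like(d)],1)
    return (np.linalg.inv(p['camera_from_world'])@c.T).T[:,:3]
E
python3 - <<'E'
from h import *
o=bot.get_obs(); print({k:np.round(v,3) for k,v in o.items()},bot.tips_ahead)
for n in('top','side'):
    p=shot(n,n+'1.png')
    for q in['rest_a_press','rest_a_platform','dish_mid','weight_mid','bottle','flask','rest_a']:
        for r in bot.landmark_of(p,q)[:3]: print(n,q,np.round(r['xyz'],3),round(r['confidence'],2))
    for q in ['dish','weight','rest_a_press']:
        for r in bot.masks_of(p,q)[:2]:
            c=cloud(p,r['mask'])
            if len(c): print(n,'mask',q,len(c),np.round(np.percentile(c,[2,50,98],axis=0),3).tolist(),round(r['confidence'],2))
E
```

```text
{'t': np.float64(0.0), 'q': array([-1.404,  0.478,  0.022,  1.556, -0.012,  1.109, -0.083]), 'joint_vel': array([ 0.   , -0.001,  0.002,  0.002, -0.   ,  0.001, -0.001]), 'joint_torque': array([-1.0000e-03, -5.9646e+01,  1.6080e+00, -2.8120e+01,  1.2000e-02,
        9.0000e-03, -0.0000e+00]), 'eef_pos': array([0.183, 0.649, 0.238]), 'tool_rot': array([-0.   ,  0.137,  0.991, -0.001]), 'contact_force': array([-0.302,  0.875,  0.442]), 'torque': array([-0.042,  0.039,  0.061]), 'grasp_force': np.float64(0.0), 'gripper_width': np.float64(1.002)} 0.008
top rest_a_press [ 0.636 -0.047  0.055] 0.61
top rest_a_platform [ 0.58  -0.048  0.055] 0.92
top rest_a_platform [ 0.642 -0.05   0.006] 0.32
top dish_mid [0.563 0.149 0.006] 0.79
top dish_mid [0.496 0.37  0.06 ] 0.21
top weight_mid [0.593 0.254 0.02 ] 0.55
top weight_mid [0.611 0.396 0.052] 0.54
top weight_mid [ 0.64 -0.05  0.  ] 0.42
top bottle [0.482 0.268 0.001] 0.9
top bottle [ 0.697 -0.052  0.048] 0.33
top flask [ 0.553 -0.177  0.003] 0.58
top rest_a [ 0.642 -0.052  0.004] 0.94
top rest_a [ 0.553  0.375 -0.002] 0.64
top mask dish 556 
[... 213 characters left out ...]
.06 ] 0.93
side rest_a_platform [ 0.575 -0.051  0.059] 0.56
side dish_mid [0.56  0.15  0.008] 0.67
side dish_mid [ 0.577 -0.053  0.058] 0.25
side weight_mid [0.593 0.252 0.016] 0.65
side weight_mid [0.614 0.395 0.045] 0.43
side bottle [ 0.485  0.268 -0.   ] 0.82
side bottle [0.557 0.385 0.003] 0.56
side bottle [0.565 0.152 0.003] 0.22
side flask [ 0.555 -0.178  0.002] 0.88
side rest_a [0.556 0.384 0.   ] 0.91
side mask dish 666 [[0.532, 0.121, -0.0], [0.56, 0.147, 0.003], [0.588, 0.182, 0.015]] 0.96
side mask weight 197 [[0.579, 0.25, 0.004], [0.589, 0.261, 0.022], [0.6, 0.266, 0.037]] 0.73
side mask rest_a_press 667 [[0.548, -0.137, -0.0], [0.591, -0.048, 0.057], [0.679, -0.02, 0.061]] 0.98
```

View pics/top1.png

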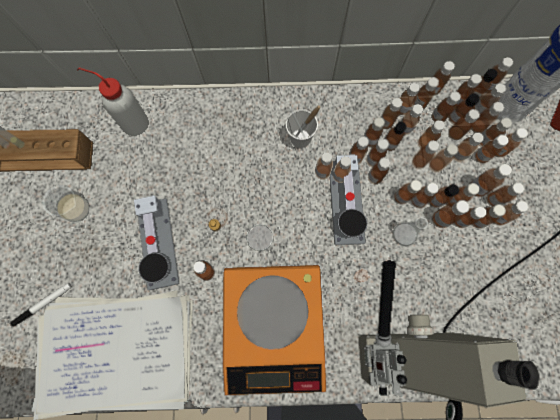

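View pics/side1.png

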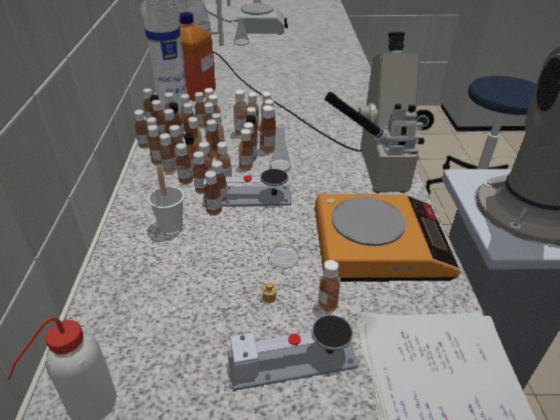

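```bash
python3 - <<'E'
from h import *
for n in('top','side'):
    p=shot(n)
    h=cv2.cvtColor(p['img'],cv2.COLOR_RGB2HSV)
    red=((h[...,0]<8)|(h[...,0]>172))&(h[...,1]>140)&(h[...,2]>80)
    k,l,s,_=cv2.connectedComponentsWithStats(red.astype(np.uint8))
    for i in range(1,k):
        if s[i,4]>15:
            c=cloud(p,l==i)
            if len(c): print(n,s[i],np.round(np.percentile(c,[5,50,95],axis=0),3).tolist())
    full=cloud(p,np.ones((420,560),bool))
    for nm,m in (('L',(full[:,1]>.3)&(full[:,1]<.5)&(full[:,0]>.4)&(full[:,0]<.75)),('R',(full[:,1]>-.13)&(full[:,1]<.05)&(full[:,0]>.5)&(full[:,0]<.75))):
        c=full[m&(full[:,2]>.053)&(full[:,2]<.066)]
        print(n,nm,len(c),np.round(np.percentile(c,[2,50,98],axis=0),3).tolist())
        c=full[m&(full[:,2]>.003)&(full[:,2]<.012)]
        print(cv2.minAreaRect(c[:,:2].astype(np.float32)),'foot')
E
```

```text
top [ 78  68  43  31 380] [[0.834, 0.428, 0.158], [0.852, 0.444, 0.163], [0.871, 0.465, 0.195]]
top [346 192   9   8  51] [[0.63, -0.056, 0.053], [0.637, -0.049, 0.055], [0.644, -0.04, 0.057]]
top [146 236   9   8  60] [[0.546, 0.374, 0.053], [0.554, 0.382, 0.055], [0.561, 0.39, 0.057]]
top [294 381  25   9 186] [[0.248, 0.042, 0.038], [0.256, 0.063, 0.042], [0.263, 0.085, 0.047]]
top L 1139 [[0.468, 0.345, 0.053], [0.509, 0.381, 0.057], [0.645, 0.416, 0.06]]
((0.5738505125045776, 0.39935553073883057), (0.19986341893672943, 0.3481689393520355), 89.77243041992188) foot
top R 1152 [[0.549, -0.118, 0.053], [0.595, -0.052, 0.057], [0.738, 0.012, 0.066]]
((0.6209254264831543, -0.04083748906850815), (0.23017729818820953, 0.18038241565227509), 2.233191967010498) foot
side [184  47  31  53 917] [[0.762, -0.613, 0.029], [0.799, -0.551, 0.08], [0.831, -0.54, 0.143]]
side [244 176   7   5  29] [[0.629, -0.055, 0.055], [0.636, -0.046, 0.056], [0.642, -0.04, 0.057]]
side [423 203  13  17  80] [[0.247, 0.039, 0.041], [0.255, 0.064, 0.044], [0.262, 0.085, 0.049]]
side [   8  317   74   62 1129] [[0.832, 0.432, 0.153], [0.851, 0.453, 0.164], [0.878, 0.49, 0.196]]
side [289 334  11  11  96] [[0.546, 0.375, 0.055], [0.552, 0.384, 0.057], [0.559, 0.391, 0.058]]
side L 2022 [[0.467, 0.344, 0.053], [0.514, 0.384, 0.059], [0.644, 0.418, 0.061]]
((0.5733351111412048, 0.39322593808174133), (0.18381667137145996, 0.3465091288089752), 89.9907455444336) foot
side R 745 [[0.549, -0.113, 0.053], [0.602, -0.046, 0.059], [0.743, 0.02, 0.066]]
((0.620263934135437, -0.025007396936416626), (0.24635529518127441, 0.15790237486362457), 7.706110954284668) foot
```

The pictures show the left rest with its button at (150,240) and platform at (153,267), and the right rest's button at (350,196) and platform at (351,223). The dish is at (260,237), the weight at (214,225), the bottle at (203,270), and the flask at (404,233). The button heights agree at 55–57 mm.

```bash
cat >> h.py <<'E'
from scipy.spatial.transform import Rotation as Ro
def delta(t,yaw=None):
    "shift in tool axes to world point t, and spin (deg) so tool y points along world angle yaw (mod 180)"
    o=bot.get_obs(); w,x,y,z=o['tool_rot']; R=Ro.from_quat([x,y,z,w]).as_matrix()
    d=R.T@(np.array(t)-o['eef_pos']); a=np.degrees(np.arctan2(R[1,1],R[0,1]))
    s=None if yaw is None else -((yaw-a+90)%180-90)
    print('delta',np.round(d,4),'spin',s,'yaw',round(a,2),'pos',np.round(o['eef_pos'],4),'q',np.round(o['q'],2))
E
python3 - <<'E'
from h import *
for n in('top','side'):
    p=shot(n); V=p['img'].max(2)
    for nm,b in (('L',(.553,.383)),('R',(.637,-.048))):
        full=cloud(p,V<70)
        m=(full[:,2]>.05)&(full[:,2]<.066)&(np.hypot(full[:,0]-b[0]+.06,full[:,1]-b[1])<.05)
        c=full[m]; print(n,nm,len(c),np.round(np.median(c,0),3),cv2.minEnclosingCircle(c[:,:2].astype(np.float32)))
    h=cv2.cvtColor(p['img'],cv2.COLOR_RGB2HSV)
    br=(h[...,0]>12)&(h[...,0]<28)&(h[...,1]>120)
    c=cloud(p,br); c=c[(np.hypot(c[:,0]-.593,c[:,1]-.253)<.03)&(c[:,2]>.005)]
    print('weight',len(c),np.round(np.percentile(c,[3,50,97],axis=0),3).tolist(), cv2.minEnclosingCircle(c[:,:2].astype(np.float32)), np.round(c[c[:,2]>.03].mean(0),3))
delta([.553,.383,.10],90)
E
```

```text
top L 634 [0.494 0.372 0.058] ((0.49522095918655396, 0.37207815051078796), 0.030055353417992592)
top R 574 [ 0.577 -0.049  0.058] ((0.5754973292350769, -0.04865236580371857), 0.031155113130807877)
weight 95 [[0.579, 0.242, 0.016], [0.588, 0.253, 0.022], [0.6, 0.264, 0.036]] ((0.5904036164283752, 0.25356578826904297), 0.01261257566511631) [0.59  0.254 0.035]
side L 923 [0.493 0.372 0.059] ((0.49418962001800537, 0.37203267216682434), 0.03121475875377655)
side R 295 [ 0.575 -0.049  0.059] ((0.5742383003234863, -0.05030125007033348), 0.03119765967130661)
weight 159 [[0.58, 0.251, 0.006], [0.589, 0.261, 0.022], [0.598, 0.267, 0.037]] ((0.5894972681999207, 0.25665000081062317), 0.011230654083192348) [0.589 0.257 0.035]
delta [-0.4283 -0.1564  0.1393] spin -15.745224056578877 yaw 74.25 pos [0.1832 0.6497 0.2393] q [-1.4   0.48  0.02  1.56 -0.01  1.11 -0.08]
```

Emit:
send_rows --deltas "-0.047 -0.017 0 -4; -0.094 -0.034 0 -8; -0.141 -0.051 0 -12; -0.188 -0.068 0 -15.7; -0.235 -0.085 0.02 -15.7" --claw 0 --force 20

```text
t: 1.8
eef_pos: [0.3864, 0.5059, 0.2233]
tool_rot: [0.002, -0.0, 1.0, 0.002]
contact_force: [0.4, 0.0, 1.0]
gripper_width: 0.148
grasp_force: 0.0
```

```bash
python3 -c "
from h import *
delta([.553,.383,.085],90)"
```

```text
delta [-0.1661 -0.1236  0.1383] spin 0.010476844987337586 yaw 90.01 pos [0.3864 0.5059 0.2233] q [-1.03  0.43  0.02  1.67 -0.01  1.04  0.56]
```

Emit:
send_rows --deltas "-0.04 -0.028 0.01 0; -0.08 -0.056 0.03 0; -0.12 -0.09 0.06 0; -0.155 -0.115 0.09 0; -0.167 -0.122 0.12 0"

```text
t: 2.3
eef_pos: [0.5546, 0.3814, 0.1015]
tool_rot: [0.002, 0.002, 1.0, 0.001]
contact_force: [0.2, 0.5, -0.2]
gripper_width: 0.001
grasp_force: 0.0
```

```bash
python3 -c "
from h import *
delta([.553,.383,.07],90);print(bot.get_obs()['contact_force'])"
```

```text
delta [0.0018 0.0016 0.0315] spin -0.2642911369854204 yaw 89.74 pos [0.5546 0.3814 0.1015] q [-0.74  0.61  0.06  1.68 -0.04  0.85  0.9 ]
[ 0.23943783  0.45794268 -0.16263262]
```

Emit:
send_rows --deltas "0.002 0.002 0.01 0; 0.002 0.002 0.022 0; 0.002 0.002 0.030 0; 0.002 0.002 0.032 0; 0.002 0.002 0.033 0"

```text
t: 2.8
eef_pos: [0.5478, 0.3874, 0.0684]
tool_rot: [0.0, -0.001, 1.0, 0.001]
contact_force: [-0.3, 0.2, 0.1]
gripper_width: 0.001
grasp_force: 0.0
```

Emit:
send_rows --deltas "0 0 0.001 0; 0 0 0.002 0; 0 0 0.003 0; 0 0 0.003 0; 0 0 0.003 0"

```text
t: 3.3
eef_pos: [0.5483, 0.3861, 0.0648]
tool_rot: [0.0, 0.0, 1.0, 0.0]
contact_force: [-0.3, -0.6, -0.3]
gripper_width: -0.001
grasp_force: 0.0
```

Emit:
send_rows --deltas "-0.005 -0.003 0 0; -0.005 -0.003 0.001 0; -0.005 -0.003 0.001 0; -0.005 -0.003 0.002 0; -0.005 -0.003 0.002 0"

```text
t: 3.8
eef_pos: [0.5539, 0.3827, 0.063]
tool_rot: [0.0, 0.001, 1.0, -0.0]
contact_force: [0.1, -2.2, 2.8]
gripper_width: -0.003
grasp_force: 1.7
```

Emit:
send_rows --deltas "0 0 0.001 0; 0 0 0.001 0; 0 0 0.001 0"

```text
t: 4.1
eef_pos: [0.5538, 0.3827, 0.0623]
tool_rot: [0.0, 0.001, 1.0, -0.0]
contact_force: [1.6, -2.2, 5.5]
gripper_width: -0.001
grasp_force: 2.8
```

Emit:
send_rows --deltas "0 0 0 0; 0 0 0 0; 0 0 0 0; 0 0 0 0; 0 0 0 0"

```text
t: 4.6
eef_pos: [0.5538, 0.3827, 0.0623]
tool_rot: [0.0, 0.001, 1.0, -0.0]
contact_force: [1.2, -2.2, 5.3]
gripper_width: -0.005
grasp_force: 2.8
```

```bash
python3 - <<'E'
from h import *
print(bot.get_obs()['contact_force'],bot.get_obs()['eef_pos'])
delta([.637,-.048,.15],90)
E
```

```text
[ 1.19033947 -2.19837304  5.3112183 ] [0.55379658 0.38272573 0.06225265]
delta [-0.0838 -0.4306 -0.0876] spin -0.06890634509989013 yaw 89.93 pos [0.5538 0.3827 0.0623] q [-0.73  0.67  0.05  1.69 -0.04  0.79  0.91]
```

Emit:
send_rows --deltas "0 0 -0.03 0; 0 0 -0.07 0; 0 -0.03 -0.09 0; -0.01 -0.08 -0.09 0; -0.02 -0.13 -0.09 0"

```text
t: 5.1
eef_pos: [0.5724, 0.2554, 0.1524]
tool_rot: [0.0, -0.001, 1.0, 0.001]
contact_force: [0.5, -0.0, 0.5]
gripper_width: 0.002
grasp_force: 0.0
```

Emit:
send_rows --deltas "-0.012 -0.048 0 0; -0.024 -0.096 0 0; -0.036 -0.144 0 0; -0.048 -0.192 0 0; -0.057 -0.24 0 0"

```text
t: 5.6
eef_pos: [0.6297, 0.0138, 0.1514]
tool_rot: [-0.0, 0.0, 1.0, 0.0]
contact_force: [1.0, 0.8, -0.1]
gripper_width: 0.003
grasp_force: 0.0
```

Emit:
send_rows --deltas "-0.006 -0.048 0.01 0; -0.006 -0.06 0.04 0; -0.006 -0.06 0.07 0; -0.006 -0.06 0.075 0; -0.006 -0.06 0.075 0"

```text
t: 6.1
eef_pos: [0.6347, -0.0439, 0.0757]
tool_rot: [-0.001, -0.0, 1.0, 0.0]
contact_force: [-0.5, -0.0, 0.0]
gripper_width: -0.001
grasp_force: 0.0
```

```bash
python3 - <<'E'
from h import *
delta([.637,-.048,.064],90)
E
```

```text
delta [-0.0023 -0.0041  0.0117] spin 0.024777812069700644 yaw 90.02 pos [ 0.6347 -0.0439  0.0757] q [-0.11  0.6   0.11  1.78 -0.09  0.77  1.62]
```

Emit:
send_rows --deltas "-0.002 -0.004 0.004 0; -0.002 -0.004 0.009 0; -0.002 -0.004 0.012 0; -0.002 -0.004 0.013 0; -0.002 -0.004 0.013 0"

```text
t: 6.6
eef_pos: [0.6376, -0.0488, 0.0639]
tool_rot: [0.0, 0.0, 1.0, 0.0]
contact_force: [0.4, 0.3, -0.1]
gripper_width: 0.0
grasp_force: 0.1
```

Emit:
send_rows --deltas "0 0 0.001 0; 0 0 0.001 0; 0 0 0.001 0"

```text
t: 6.9
eef_pos: [0.6377, -0.0489, 0.0629]
tool_rot: [0.0, 0.0, 1.0, 0.0]
contact_force: [-0.4, 0.0, 1.0]
gripper_width: 0.003
grasp_force: 0.6
```

Emit:
send_rows --deltas "0 0 0.001 0; 0 0 0.002 0; 0 0 0.003 0; 0 0 0.003 0"

```text
t: 7.3
eef_pos: [0.6375, -0.049, 0.0597]
tool_rot: [-0.0, 0.0, 1.0, 0.0]
contact_force: [-2.0, -0.2, 2.9]
gripper_width: -0.0
grasp_force: 2.1
```

Emit:
send_rows --deltas "0 0 0.001 0; 0 0 0.0015 0; 0 0 0.0015 0"

```text
t: 7.6
eef_pos: [0.6375, -0.0489, 0.0583]
tool_rot: [-0.0, 0.0, 1.0, 0.0]
contact_force: [-1.5, 1.5, 5.6]
gripper_width: 0.003
grasp_force: 2.7
```

Emit:
send_rows --deltas "0 0 0 0; 0 0 0 0; 0 0 0 0; 0 0 0 0; 0 0 0 0"

```text
t: 8.1
eef_pos: [0.6375, -0.049, 0.0584]
tool_rot: [-0.0, 0.0, 1.0, 0.0]
contact_force: [-1.8, 0.9, 5.6]
gripper_width: -0.001
grasp_force: 2.7
```

Left sank about 1.8 mm at 5.3 N and right about 5.6 mm at 5.6 N, so the right rest is the soft one. The dish goes on the right rest and the weight on the left.

Emit:
send_rows --deltas "0 0 -0.03 0; 0 0 -0.065 0; 0.01 0.04 -0.07 0; 0.03 0.085 -0.07 0; 0.05 0.13 -0.07 0"

```text
t: 8.6
eef_pos: [0.5876, 0.0816, 0.1284]
tool_rot: [0.001, 0.001, 1.0, -0.0]
contact_force: [0.3, 0.6, -0.6]
gripper_width: 0.001
grasp_force: 0.0
```

Emit:
send_rows --deltas "0.015 0.045 0 0; 0.025 0.07 0 0; 0.025 0.07 0.03 0; 0.025 0.07 0.06 0; 0.025 0.07 0.07 0" --claw 1

```text
t: 9.1
eef_pos: [0.5608, 0.1504, 0.0553]
tool_rot: [-0.002, 0.0, 1.0, -0.001]
contact_force: [-0.3, -0.2, 0.2]
gripper_width: 0.845
grasp_force: 0.0
```

```bash
python3 - <<'E'
from h import *
delta([.561,.151,.008],90)
p=shot('side','s2.png'); q=shot('top')
for n,P in(('s',p),('t',q)):
  for r in bot.landmark_of(P,'dish_mid')[:1]: print(n,np.round(r['xyz'],3),r['confidence'])
E
```

```text
delta [-0.0004  0.0007  0.0473] spin -0.016306368281391315 yaw 89.98 pos [0.5608 0.1504 0.0553] q [-0.43  0.56  0.08  1.92 -0.07  0.67  1.26]
s [0.561 0.147 0.009] 0.57
```

View pics/s2.png

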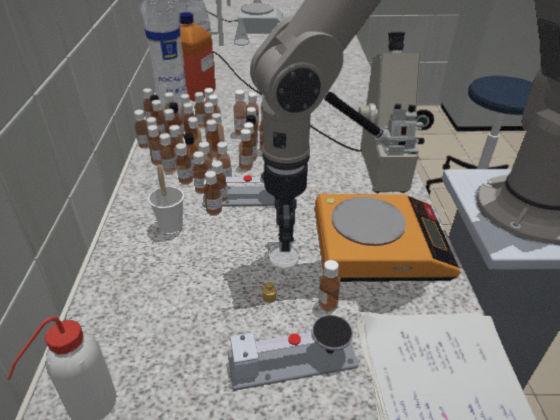

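The jaws at (287,240) stand right over the dish at (283,257), clear of the bottle and the balance.

Emit:
send_rows --deltas "0 0 0.015 0; 0 0 0.03 0; 0 0 0.042 0; 0 0 0.047 0; 0 0 0.047 0"

```text
t: 9.8
eef_pos: [0.5619, 0.1507, 0.01]
tool_rot: [-0.001, 0.0, 1.0, -0.0]
contact_force: [-0.5, 0.6, 0.5]
gripper_width: 1.002
grasp_force: 0.0
```

Emit:
send_rows --deltas "0 0 0 0; 0 0 0 0; 0 0 0 0; 0 0 0 0; 0 0 0 0" --claw 0.6 --force 20

```text
t: 10.3
eef_pos: [0.5632, 0.1511, 0.012]
tool_rot: [0.001, 0.0, 1.0, 0.0]
contact_force: [-1.1, -1.7, 6.0]
gripper_width: 0.674
grasp_force: 21.4
```

Emit:
send_rows --deltas "0 0 -0.004 0; 0 0 -0.012 0; 0 0 -0.02 0; 0 0 -0.03 0; 0 0 -0.03 0"

```text
t: 10.8
eef_pos: [0.5639, 0.1513, 0.043]
tool_rot: [0.001, 0.0, 1.0, 0.001]
contact_force: [0.3, 0.2, -0.2]
gripper_width: 0.67
grasp_force: 21.5
```

```bash
python3 - <<'E'
from h import *
delta([.576,-.049,.12],90)
p=shot('side')
for r in bot.landmark_of(p,'dish_mid')[:1]: print(np.round(r['xyz'],3),r['confidence'])
cv2.imwrite('pics/s3.png',cv2.resize(p['img'][170:310,210:350,::-1],None,fx=4,fy=4))
E
```

```text
delta [-0.0125 -0.2002 -0.0771] spin -0.0534088740219687 yaw 89.95 pos [0.5639 0.1513 0.043 ] q [-0.43  0.58  0.08  1.92 -0.07  0.64  1.26]
[0.559 0.148 0.044] 0.87
```

View pics/s3.png

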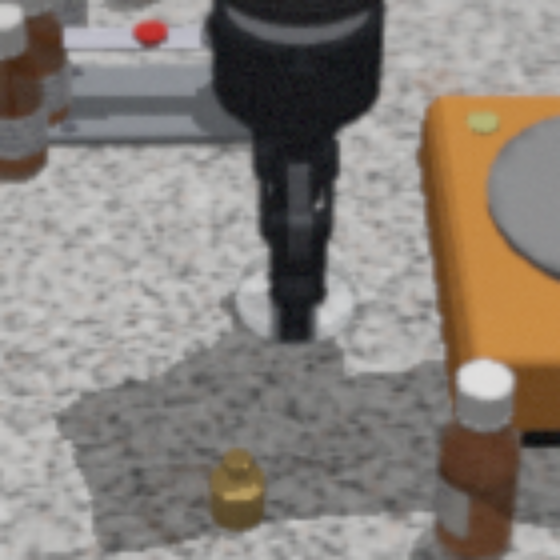

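Emit:
send_rows --deltas "0 0 -0.03 0; 0 -0.01 -0.065 0; 0 -0.04 -0.075 0; -0.005 -0.08 -0.075 0; -0.01 -0.12 -0.075 0"

```text
t: 11.4
eef_pos: [0.5727, 0.0303, 0.1166]
tool_rot: [0.0, -0.0, 1.0, 0.0]
contact_force: [0.7, 1.0, -0.4]
gripper_width: 0.67
grasp_force: 21.9
```

Emit:
send_rows --deltas "-0.003 -0.04 0 0; -0.005 -0.07 0 0; -0.005 -0.08 0.01 0; -0.005 -0.08 0.02 0; -0.005 -0.08 0.02 0"

```text
t: 11.9
eef_pos: [0.576, -0.0471, 0.094]
tool_rot: [-0.002, -0.0, 1.0, 0.001]
contact_force: [-0.7, 0.6, -0.6]
gripper_width: 0.675
grasp_force: 21.9
```

```bash
python3 - <<'E'
from h import *
delta([.579,-.049,.074],90); print(bot.get_obs()['grasp_force'])
for n in('side','top'):
    p=shot(n)
    for r in bot.landmark_of(p,'dish_mid')[:2]: print(np.round(r['xyz'],3),r['confidence'])
E
```

```text
delta [-0.0031 -0.0019  0.02  ] spin 0.049967778849634215 yaw 90.05 pos [ 0.576  -0.0471  0.094 ] q [-0.11  0.5   0.11  1.91 -0.08  0.74  1.62]
21.868955253157765
[ 0.644 -0.047 -0.004] 0.73
[ 0.572 -0.052  0.089] 0.61
[ 0.575 -0.046  0.089] 0.89
[ 0.643 -0.052  0.002] 0.57
```

Emit:
send_rows --deltas "-0.001 -0.002 0.008 0; -0.001 -0.002 0.016 0; -0.001 -0.002 0.02 0; -0.001 -0.002 0.021 0; -0.001 -0.002 0.022 0"

```text
t: 12.6
eef_pos: [0.5785, -0.051, 0.074]
tool_rot: [-0.0, 0.0, 1.0, 0.0]
contact_force: [-0.3, 0.7, -1.0]
gripper_width: 0.672
grasp_force: 21.9
```

Emit:
send_rows --deltas "0 0 0.001 0; 0 0 0.002 0; 0 0 0.003 0; 0 0 0.003 0; 0 0 0.003 0"

```text
t: 13.1
eef_pos: [0.5786, -0.051, 0.0712]
tool_rot: [0.0, 0.0, 1.0, 0.0]
contact_force: [-0.4, 0.2, 0.1]
gripper_width: 0.672
grasp_force: 21.9
```

```bash
python3 - <<'E'
from h import *
p=shot('side')
cv2.imwrite('pics/s4.png',cv2.resize(p['img'][120:220,200:340,::-1],None,fx=5,fy=5,interpolation=2))
E
```

```text
(no output)
```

View pics/s4.png

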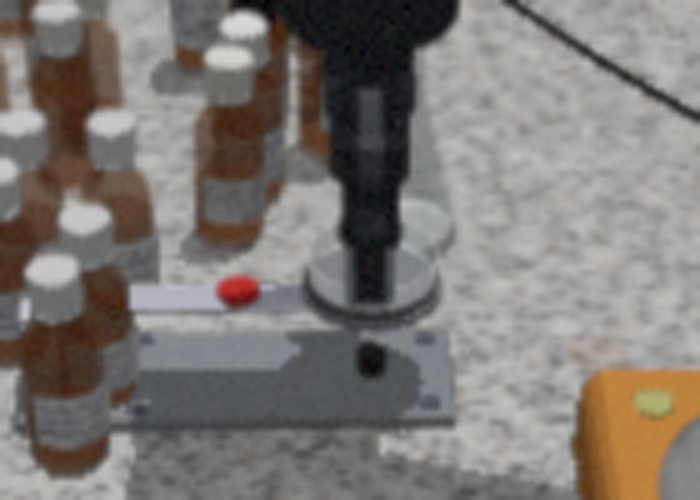

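The dish at (372,275) in the crop is concentric with the platform and about to touch.

Emit:
send_rows --deltas "0 0 0.001 0; 0 0 0.002 0; 0 0 0.002 0; 0 0 0.002 0"

```text
t: 13.55
eef_pos: [0.5785, -0.051, 0.0692]
tool_rot: [-0.0, 0.0, 1.0, 0.0]
contact_force: [-0.7, -0.0, 0.6]
gripper_width: 0.671
grasp_force: 21.9
```

Emit:
send_rows --deltas "0 0 0 0; 0 0 0 0; 0 0 0 0; 0 0 0 0; 0 0 0 0" --claw 0.8

```text
t: 14.05
eef_pos: [0.5786, -0.051, 0.0692]
tool_rot: [0.0, 0.0, 1.0, 0.0]
contact_force: [-0.7, 0.3, 0.5]
gripper_width: 0.797
grasp_force: 0.0
```

Emit:
send_rows --deltas "0 0 0 0; 0 0 0 0; 0 0 0 0; 0 0 0 0; 0 0 0 0" --claw 1

```text
t: 14.55
eef_pos: [0.5786, -0.051, 0.0692]
tool_rot: [0.0, 0.0, 1.0, 0.0]
contact_force: [0.4, -0.2, -0.5]
gripper_width: 1.001
grasp_force: 0.0
```

Emit:
send_rows --deltas "0 0 -0.005 0; 0 0 -0.015 0; 0 0 -0.03 0; 0 0 -0.06 0; 0 0.03 -0.08 0"

```text
t: 15.05
eef_pos: [0.5794, -0.0259, 0.1524]
tool_rot: [0.002, 0.004, 1.0, -0.001]
contact_force: [1.0, 0.6, 0.6]
gripper_width: 1.004
grasp_force: 0.0
```

Emit:
send_rows --deltas "0 0.05 0 0; 0 0.1 0 0; 0 0.15 0 0; 0 0.2 0 0; 0 0.21 0 0"

```text
t: 15.55
eef_pos: [0.5779, 0.1978, 0.1509]
tool_rot: [0.001, -0.004, 1.0, 0.002]
contact_force: [-0.4, 0.1, -0.1]
gripper_width: 0.995
grasp_force: 0.0
```

```bash
python3 - <<'E'
from h import *
delta([.590,.255,.1],90)
for n in('side','top'):
    p=shot(n)
    for q in('dish_mid','weight_mid'):
      for r in bot.landmark_of(p,q)[:2]: print(q,np.round(r['xyz'],3),r['confidence'])
    if n=='top': cv2.imwrite('pics/s5.png',cv2.resize(p['img'][140:300,120:400,::-1],None,fx=2.8,fy=2.8,interpolation=2))
E
```

```text
delta [-0.0126  0.0569  0.0512] spin 0.4988786206962601 yaw 90.5 pos [0.5779 0.1978 0.1509] q [-0.48  0.46  0.07  1.8  -0.05  0.87  1.19]
dish_mid [ 0.578 -0.056  0.061] 0.63
weight_mid [0.595 0.253 0.018] 0.81
dish_mid [ 0.576 -0.054  0.063] 0.68
```

View pics/s5.png

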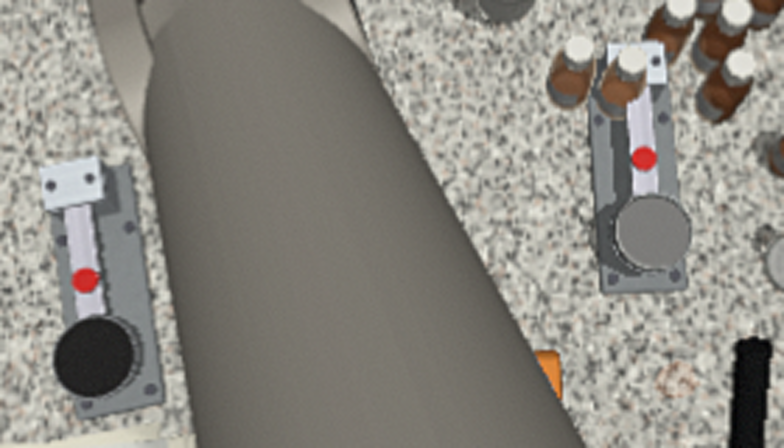

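The grey dish at (652,232) sits centred on the right platform, and both rests are undisturbed. Next is the weight.

Emit:
send_rows --deltas "-0.012 0.04 0 0.5; -0.012 0.055 0.02 0.5; -0.012 0.055 0.04 0.5; -0.012 0.055 0.06 0.5; -0.012 0.055 0.06 0.5"

```text
t: 16.35
eef_pos: [0.5894, 0.2409, 0.0867]
tool_rot: [-0.002, 0.006, 1.0, -0.002]
contact_force: [-0.0, -0.8, -0.6]
gripper_width: 1.003
grasp_force: 0.0
```

```bash
python3 - <<'E'
from h import *
delta([.590,.255,.018],90)
E
```

```text
delta [-0.0008  0.0143  0.0686] spin -0.6914719648734433 yaw 89.31 pos [0.5894 0.2409 0.0867] q [-0.54  0.59  0.07  1.77 -0.05  0.79  1.12]
```

Emit:
send_rows --deltas "0 0.012 0 0; 0 0.012 0.02 0; 0 0.012 0.04 0; 0 0.012 0.06 0; 0 0.012 0.07 0"

```text
t: 16.85
eef_pos: [0.5911, 0.2564, 0.0192]
tool_rot: [0.0, 0.005, 1.0, 0.0]
contact_force: [-0.2, -0.0, -1.4]
gripper_width: 1.001
grasp_force: 0.0
```

Emit:
send_rows --deltas "0 0 0 0; 0 0 0 0"

```text
t: 17.05
eef_pos: [0.5917, 0.2564, 0.0204]
tool_rot: [0.001, 0.005, 1.0, 0.0]
contact_force: [0.7, 1.0, -0.1]
gripper_width: 0.999
grasp_force: 0.0
```

Emit:
send_rows --deltas "0 0 0.002 0; 0 0 0.002 0; 0 0 0.002 0; 0 0 0.002 0; 0 0 0.002 0" --claw 0 --force 30

```text
t: 17.55
eef_pos: [0.5911, 0.2559, 0.0177]
tool_rot: [0.0, 0.005, 1.0, 0.0]
contact_force: [-1.3, -1.1, 3.5]
gripper_width: 0.273
grasp_force: 29.4
```

Emit:
send_rows --deltas "0 0 0 0; 0 0 0 0; 0 0 0 0; 0 0 0 0; 0 0 0 0"

```text
t: 18.05
eef_pos: [0.5911, 0.2559, 0.0177]
tool_rot: [0.0, 0.005, 1.0, 0.0]
contact_force: [-1.1, -0.8, 5.6]
gripper_width: 0.27
grasp_force: 29.6
```

Emit:
send_rows --deltas "0 0 -0.01 0; 0 0 -0.04 0; 0 0 -0.08 0; 0 0 -0.12 0; 0 0 -0.13 0"

```text
t: 18.55
eef_pos: [0.5934, 0.2571, 0.1526]
tool_rot: [0.003, 0.005, 1.0, 0.002]
contact_force: [0.8, 0.2, -1.5]
gripper_width: 0.274
grasp_force: 29.8
```

```bash
python3 - <<'E'
from h import *
delta([.494,.372,.12],90)
p=shot('side')
for q in('weight_mid',):
  for r in bot.landmark_of(p,q)[:2]: print(q,np.round(r['xyz'],3),r['confidence'])
  for r in bot.masks_of(p,q)[:2]:
    c=cloud(p,r['mask']); print(np.round(np.percentile(c,[2,50,98],axis=0),3).tolist())
cv2.imwrite('pics/s6.png',cv2.resize(p['img'][150:330,200:380,::-1],None,fx=3,fy=3,interpolation=2))
E
```

```text
delta [0.1008 0.1138 0.0323] spin -0.5564991982338086 yaw 89.44 pos [0.5934 0.2571 0.1526] q [-0.56  0.51  0.08  1.72 -0.05  0.91  1.1 ]
weight_mid [0.599 0.254 0.148] 0.41
```

View pics/s6.png

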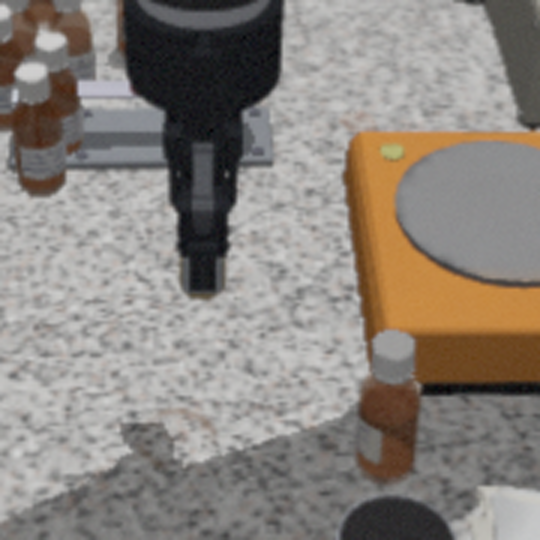

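The weight hangs upright in the jaws at (205,275) in the crop. I'm carrying it to the left platform.

Emit:
send_rows --deltas "0.01 0.045 0 -0.5; 0.035 0.085 0 -0.5; 0.065 0.115 0 -0.5; 0.09 0.115 0.01 -0.5; 0.097 0.115 0.03 -0.5"

```text
t: 19.2
eef_pos: [0.4908, 0.374, 0.1156]
tool_rot: [-0.002, -0.002, 1.0, -0.0]
contact_force: [-0.2, -0.2, -1.3]
gripper_width: 0.273
grasp_force: 29.8
```

Emit:
send_rows --deltas "0 0 0.01 0; 0 0 0.02 0; 0 0 0.02 0"

```text
t: 19.5
eef_pos: [0.495, 0.3704, 0.0951]
tool_rot: [-0.001, 0.001, 1.0, -0.001]
contact_force: [-0.1, -0.5, -1.1]
gripper_width: 0.274
grasp_force: 29.8
```

```bash
python3 - <<'E'
from h import *
delta([.494,.372,.078],90)
E
```

```text
delta [0.001  0.0016 0.0171] spin -0.12434518436485575 yaw 89.88 pos [0.495  0.3704 0.0951] q [-0.78  0.55  0.05  1.81 -0.03  0.78  0.85]
```

Emit:
send_rows --deltas "0.001 0.001 0.007 0; 0.001 0.001 0.013 0; 0.001 0.001 0.017 0; 0.001 0.001 0.018 0; 0.001 0.001 0.018 0"

```text
t: 20.0
eef_pos: [0.494, 0.3728, 0.0792]
tool_rot: [-0.0, 0.0, 1.0, -0.0]
contact_force: [-0.8, -0.4, -0.3]
gripper_width: 0.273
grasp_force: 29.8
```

Emit:
send_rows --deltas "0 0 0.001 0; 0 0 0.002 0; 0 0 0.003 0; 0 0 0.003 0; 0 0 0.003 0"

```text
t: 20.5
eef_pos: [0.494, 0.3729, 0.0762]
tool_rot: [-0.0, 0.0, 1.0, 0.0]
contact_force: [-0.4, -0.4, -1.9]
gripper_width: 0.269
grasp_force: 29.8
```

Emit:
send_rows --deltas "0 0 0.001 0; 0 0 0.002 0; 0 0 0.002 0; 0 0 0.002 0"

```text
t: 20.9
eef_pos: [0.494, 0.373, 0.0743]
tool_rot: [0.0, 0.0, 1.0, 0.0]
contact_force: [-0.4, -0.2, 0.1]
gripper_width: 0.275
grasp_force: 29.9
```

Emit:
send_rows --deltas "0 0 0 0; 0 0 0 0; 0 0 0 0; 0 0 0 0" --claw 0.4

```text
t: 21.3
eef_pos: [0.494, 0.3729, 0.0743]
tool_rot: [0.0, 0.0, 1.0, 0.0]
contact_force: [0.8, -0.9, -0.2]
gripper_width: 0.402
grasp_force: 0.0
```

Emit:
send_rows --deltas "0 0 0 0; 0 0 0 0; 0 0 0 0; 0 0 0 0" --claw 0.6

```text
t: 21.7
eef_pos: [0.494, 0.3729, 0.0742]
tool_rot: [-0.0, 0.0, 1.0, 0.0]
contact_force: [-0.4, 0.2, 0.1]
gripper_width: 0.597
grasp_force: 0.0
```

Emit:
send_rows --deltas "0 0 -0.005 0; 0 0 -0.015 0; 0 0 -0.03 0; 0 0 -0.06 0; 0 0 -0.1 0"

```text
t: 22.2
eef_pos: [0.4933, 0.3722, 0.1751]
tool_rot: [-0.001, 0.0, 1.0, -0.001]
contact_force: [1.2, 0.4, 0.6]
gripper_width: 0.605
grasp_force: 0.0
```

Emit:
send_rows --deltas "0 0 -0.03 0; -0.01 0.03 -0.05 0; -0.02 0.07 -0.05 0; -0.02 0.1 -0.05 0; -0.02 0.1 -0.05 0"

```text
t: 22.7
eef_pos: [0.512, 0.4785, 0.2256]
tool_rot: [-0.0, -0.003, 1.0, 0.002]
contact_force: [-1.0, 0.5, 1.1]
gripper_width: 0.602
grasp_force: 0.0
```

```bash
python3 - <<'E'
from h import *
for n in('side','top'):
    p=shot(n)
    for q in('dish_mid','weight_mid','bottle','flask'):
      for r in bot.landmark_of(p,q)[:1]: print(q,np.round(r['xyz'],3),r['confidence'])
    if n=='side': cv2.imwrite('pics/s7.png',cv2.resize(p['img'][150:400,180:400,::-1],None,fx=2.4,fy=2.4,interpolation=2))
E
```

```text
dish_mid [ 0.574 -0.056  0.066] 0.56
weight_mid [0.5   0.369 0.072] 0.54
bottle [ 0.485  0.268 -0.001] 0.75
flask [ 0.555 -0.175 -0.   ] 0.62
dish_mid [ 0.577 -0.054  0.058] 0.78
weight_mid [0.496 0.372 0.075] 0.52
bottle [ 0.483  0.274 -0.002] 0.74
flask [ 0.555 -0.181 -0.001] 0.92
```

View pics/s7.png

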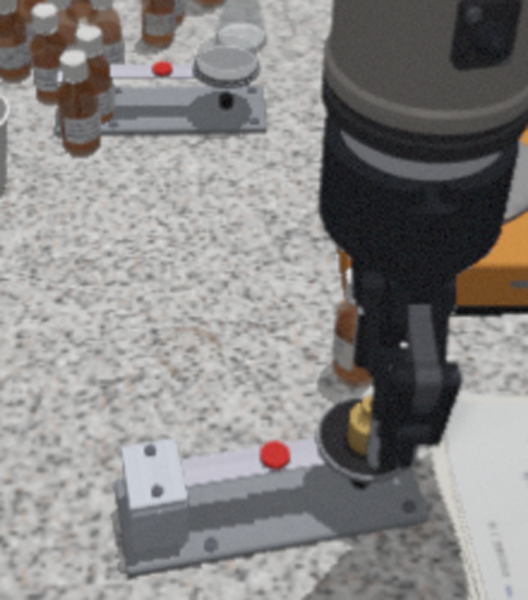

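The weight at (365,430) stands upright near the middle of the left platform, and the dish at (225,65) lies on the right one. The bottle and the flask haven't moved.

```bash
python3 -c "
from station import bot
print(bot.hand_in())"
```

```text
the job is handed in; nothing more can be done
None
```

The left rest sank about 1.8 mm under 5 N (stiff) and the right about 5.6 mm (soft), so the dish is on the right platform and the weight on the left; both are near centre and released, the bottle and flask are where they were, and the job is handed in (no verdict was returned).

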